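Bin the empty sample bottle with the pedal hooked open

ROBOT

A 6-joint arm with a two-finger parallel gripper is mounted at the origin on the work surface. World frame = base frame: x ahead of the robot, y to its left, z up, the work surface at z = 0. Lengths are in m, angles in degrees, forces in N, time in s.
With the tool pointing down it reaches from about 0.25 to 0.725 m from the base axis. Payload 9.7 kg.
Tool frame: the origin (TCP) lies at the very end of the fingers, on their centre line; the grasp point (between the pads) lies 19 mm behind it (bot.grip_depth is the distance from the TCP to the grasp point, in m); z points along the fingers, y is the direction in which the jaws open and shut (so a half turn about z gives the same grasp; the last joint's range is limited). The gripper opens to 85 mm and grips with 20 to 120 N. Pads are 22 mm wide; open, the fingers measure 114 mm over their backs; the gripper's body (76 mm by 85 mm) begins 54 mm behind the grasp point. The pads swing forward as they close: fully open they stand 13 mm farther back than shut.
Start: joints at [-64.973, 4.979, 10.078, 95.1, 0, 90], TCP at [0.233, -0.498, 0.231] pointing down, gripper open.
Joint ranges: [-179.16, 179.16], [-48.56, 103.87], [-65.8, 70.77], [-126.05, 130.52], [-82.76, 87.17], [-180, 180]. Speed limits (degrees/s): [127.2, 127.2, 147.25, 180, 180, 180].

INTERFACE

Orientations are given as [roll, pitch, yaw] about the fixed x, y, z axes, in that order (R = Rz(yaw) Ry(pitch) Rx(roll)).
In Python, from workcell import telemetry, optics, order, bot gives the robot as it stands. The module is installed in compiled form; this text tells all that it offers.
- The arm moves only by the shell command python3 -m inch 'ROWS' [FORCE]. ROWS is JSON, a list of rows, each a list of 7 numbers: the shift along the tool's x, y, z in m, then the turn, a rotation vector about the tool's x, y, z in rad, then the closure, from 0 (fully open) to 1 (shut). In form: [[tx, ty, tz, rx, ry, rz, grip], ...]. A call has 1 to 12 rows; each row is the pose to reach, as a shift and turn from the pose commanded when the call began, along the tool's axes at that moment; what a row does not reach only later rows make up. A row lasts 1/12 s, in which the tool goes at most 41.7 mm and 7.16 degrees, less where a joint would pass 70% of its speed; a pose out of reach is approached as far as the arm can. A call with a gripper value outside its range is refused whole. The fingers move at their own pace and stop on an object; FORCE is the grip in N (left out, the last holds). Time passes only in rows, so rows that repeat a pose let the fingers close. It gives the time, the measured TCP pose, the force and the opening at its end, in the units of the state.
- telemetry.get_obs(): the state, without advancing time (a new reading comes with each control period).
- optics.camera(name): name is "scene" or "top" or "wrist"; returns (picture, depth): 384x512x3 uint8, red, green, blue; 384x512 float32, m along the optical axis (not along the pixel's ray), 0 where there is no reading.
- optics.camera_info(name): a dict with "camera_matrix" (3x3 intrinsics, pixels), "k1" (the pictures are not rectified: a ray, as slopes to the right and down, at radius r is drawn at 1 + k1 r^2 times it, then the intrinsics apply), "xyz" and "attitude" of the camera in the world; the wrist camera has in their place "mount" (4x4, takes a point from camera to tool coordinates, whose origin is the TCP and whose axes are the flange's). Camera axes: x right, y down, z forward; pixel columns grow to the right and rows downward; lengths in m; the calibration is good to about 2 mm. A picture is of the moment at which its call begins: read the wrist's pose just before it. camera_info takes no time and is no camera call.
- order.job_done(): hands the job in, once; it reports no verdict.
The state is a dict: "time": time; "q": joint angles; "qd": joint speeds; "joint_efforts": joint torques, N m; "ee_pos": TCP position; "tcp_rot": TCP orientation; "wrist_force": force on the tool from outside, world axes, zero at the start; "torque": the same for the moment, N m; "opening": finger opening in m.
Only numpy, scipy, OpenCV 4.12 (cv2) and the standard library are available. Lean on these libraries where they do the work, as an engineer would, in place of code of your own. Each camera call takes 0.05 s, during which the arm holds its last target. There are 200 camera calls.

TASK

Throw the empty white sample bottle into the bench waste bin, working the bin only by its pedal and never touching the lid: press the pedal down until you feel it land on its stop, swing it aside to the end of its catch and let go so that the lid stays open by itself, then put the bottle in. Then unhook the pedal and ease it slowly all the way back up, straight out, so that the lid closes gently without banging. Press the pedal with no more than about 25 N, and leave the other glassware where it stands.

Things in the scene. Friction and masses are not known exactly. Their poses are not given: they have to be found in the camera images.
- bin: Fixed waste bin with pedal-lifted lid: white shell 170 x 190 mm (its x, y), 195 mm high, on a grey plinth. Origin under its middle on the bench, z up. The front, where the pedal sticks out, is its -x side; its +y is left as one faces the front. Lid 196 x 200 mm, front edge 12 mm beyond the front, top 211 mm high when shut; hinged at the back (x = +105 mm, 200 mm up), standing up there when open
- bin_mouth (a point): Centre of the bin's open top, 195 mm above the bench; the opening is 162 x 182 mm (bin x, y), the inner floor 75 mm above the bench
- catch_pocket (a point): About where the pedal's stem rests when hooked, in a steel catch plate on the bin's front with an L-shaped slot: straight up and down at bin y = 0, with a side pocket at the bottom towards the bin's +y, under a lip with a 2.2 mm tooth at its inner edge; the slot's lower edge is the stop. The plate is set up to 5 mm higher or lower on each bin (this point is the middle), so feel for the stop
- tread (a point): Middle of the top of the pedal's rubber tread (where to press); moves with the pedal. Tread 50 mm long (away from the bin), 48 mm wide, between upturned steel sides 52 mm apart, 9 mm higher. It is 150 mm from the bin's middle, 65 mm out from the front; 71 mm above the bench when up, 27 to 43 mm when down on the stop. Its 10 mm square stem pivots under the bin's middle, 42 mm above the bench
- lever (a joint): Pedal travel in rad about that pivot: 0 fully up (lid shut); the stop comes at 0.185 to 0.295, as the catch plate is set. Pressing takes about 2 to 10 N at the tread; on the stop the force climbs steeply. Let go, it springs up fast and the lid bangs. Only within 1.5 mm of tread travel of the stop does it pass under the tooth; hooked and let go it rests about 0.04 above the stop
- pedal (a joint): Sideways swing of the pedal about the same pivot, in rad: 0 straight out (the slot holds it there unless it is fully down), 0.18 at the end of the pocket, towards the bin's +y, the tread then 27 mm to that side. Light friction, no spring. Properly hooked, it is beyond 0.15. Hooking: press onto the stop, swing to the end, let up. Unhooking: press onto the stop, swing back to 0, ease up
- lid (a joint): Lid angle in rad: 0 shut, 1.4 to 2.45 (upright or leaning back) with the pedal hooked, about 0.4 more with the pedal on its stop. Moved only by the pedal, through a rod: 10 mm of tread travel turns it about 0.63 rad, so the pedal must come up slowly (20 mm/s is gentle; at 50 mm/s the lid bangs)
- bottle: Empty white plastic sample bottle standing on the bench, 42 mm across, 85 mm high with its 33 mm screw cap (sides straight up to 60 mm), 20 to 45 g; origin at the middle of its underside, z up
- beaker: Empty straight glass beaker, 68 mm across, 92 mm high, a bystander; origin under its middle
- reagent: Amber reagent bottle with black stopper, 97 mm across, 200 mm high, a bystander; origin under its middle
- rack: White test tube rack with glass tubes, 105 x 250 mm, about 180 mm high over the tubes, a bystander; origin under its middle

How it is judged (in metres and radians):
On the way, in this order (a step that is already met when the one before it is completed fails the run):
1. the pedal is hooked in its catch and let go, and the lid stays open by itself (value of joint lid above 1.25 rad and value of joint pedal above 0.15 rad and contact force between the fingers and pedal below 0.2 N), for 0.3 s.
2. the bottle lies in the bin, let go, with the lid still hooked open (value of joint lid above 1.25 rad and value of joint pedal above 0.15 rad and contact force between the fingers and bottle below 0.2 N and x of bottle in the frame of bin between -0.085 and 0.085 m and y of bottle in the frame of bin between -0.095 and 0.095 m and z of bottle in the frame of bin between 0.06 and 0.18 m), for 0.2 s.
At the end, for the whole second after the job is handed in: The lid is shut (within 0.06 rad), the pedal is fully up (within 0.006 rad) and straight out (within 0.04 rad), and the bottle rests inside the bin, let go and still (value of joint lid below 0.06 rad and value of joint lever below 0.006 rad and value of joint pedal below 0.04 rad and contact force between the fingers and bottle below 0.2 N and x of bottle in the frame of bin between -0.085 and 0.085 m and y of bottle in the frame of bin between -0.095 and 0.095 m and z of bottle in the frame of bin between 0.06 and 0.18 m and linear speed of bottle below 0.02 m/s); the robot touches nothing.
It fails at once if the robot touches the lid (contact force between any of the fingers, the arm and lid above 1 N).
It fails at once if the lid bangs: it comes down faster than 3 rad/s over the last 0.5 rad (value of joint lid below 0.5 rad and velocity of joint lid below -3 rad/s).
It fails at once if the pedal is loaded with more than 30 N (contact force between any of the fingers, the arm and pedal above 30 N).
It fails at once if a bystander (beaker, amber bottle or tube rack) is moved by more than 20 mm or tipped ((distance of beaker from where it was at the start of the episode above 0.02 m or angle between beaker's own z axis and vertical above 0.2 rad) or (distance of reagent from where it was at the start of the episode above 0.02 m or angle between reagent's own z axis and vertical above 0.2 rad) or (distance of rack from where it was at the start of the episode above 0.02 m or angle between rack's own z axis and vertical above 0.2 rad)).
It also fails if it takes over 72 s, if anything falls off the work surface, if the arm or the gripper's body presses on something with over 40 N, if the wrist force passes 120 N, or if a joint passes its speed limit or range.

## Working session

There is one attempt and no reset: what is moved stays moved. The work goes in short steps, Python scripts to look and compute and a shell command to move; the robot and the scene stay as the last step left them, time stands still between calls to the robot, and variables do not carry over. Pictures are saved under pics/ and viewed, about 8 in all and at most 12, crops included, and the job is handed in when it is done.

```bash
mkdir -p pics
cat > h.py <<'E'
import numpy as np, cv2
from scipy.spatial.transform import Rotation as R
from workcell import telemetry, optics, order, bot
def cam(n):
    o=telemetry.get_obs(); p,d=optics.camera(n); i=optics.camera_info(n)
    K=np.array(i['camera_matrix'])
    if 'mount' in i:
        T=np.eye(4);T[:3,:3]=R.from_euler('xyz',o['tcp_rot'],degrees=True).as_matrix();T[:3,3]=o['ee_pos'];T=T@np.array(i['mount'])
    else:
        T=np.eye(4);T[:3,3]=i['xyz'];a=np.array(i['attitude'])
        T[:3,:3]=a if a.shape==(3,3) else R.from_euler('xyz',a,degrees=True).as_matrix()
    return p,d,K,i['k1'],T
def cloud(d,K,k1,T):
    h,w=d.shape;v,u=np.mgrid[:h,:w]
    D=np.array([k1,0,0,0,0],float)
    s=cv2.undistortPoints(np.stack([u.ravel(),v.ravel()],1).astype(np.float64)[:,None],K,D)[:,0].reshape(h,w,2)
    P=np.dstack([s[...,0]*d,s[...,1]*d,d])
    P=P@T[:3,:3].T+T[:3,3]; P[d==0]=np.nan
    return P
def snap(n,tag):
    p,d,K,k1,T=cam(n);P=cloud(d,K,k1,T);np.savez(tag+'.npz',p=p,P=P)
    cv2.imwrite('pics/%s.png'%tag,p[...,::-1]);return p,P
E
python3 - <<'E'
from h import *
o=telemetry.get_obs();print(o);print(optics.camera_info('top'),optics.camera_info('wrist'))
a,_=snap('scene','s0');b,_=snap('top','t0')
cv2.imwrite('pics/both.png',cv2.resize(np.vstack([a,b])[...,::-1],None,fx=.78,fy=.78))
E
```

```text
{'time': 0.0, 'q': array([-6.49727811e+01,  5.01085064e+00,  1.00326324e+01,  9.50990341e+01,
        6.79757041e-04,  8.99994426e+01]), 'qd': array([-0.01433175, -0.00253677,  0.00856636, -0.02197329,  0.03556427,
       -0.01391116]), 'joint_efforts': array([ 3.92955571e-04, -5.20385814e+01,  4.64807332e+01,  1.60393986e-02,
        2.11120806e-05, -2.35572116e-05]), 'ee_pos': array([ 0.23257968, -0.49814276,  0.23056915]), 'tcp_rot': array([-1.79922748e+02, -6.80507931e-04,  2.50277753e+01]), 'wrist_force': array([-0.47592432,  0.40134798,  0.17654843]), 'torque': array([-0.00603985, -0.00873585,  0.01184597]), 'opening': 0.08563194662196556}
{'camera_matrix': array([[412.71474447,   0.        , 249.67918716],
       [  0.        , 412.71474447, 190.88999601],
       [  0.        ,   0.        ,   1.        ]]), 'k1': -0.04110061813438368, 'xyz': array([0.29087328, 0.08251054, 1.46281543]), 'attitude': array([-168.96223799,    0.43669993,  -90.80648441])} {'camera_matrix': array([[282.7277497 ,   0.        , 252.694929  ],
       [  0.        , 282.7277497 , 193.51714004],
       [  0.        ,   0.        ,   1.        ]]), 'k1': -0.0032696087691374593, 'mount': array([[ 2.43788614e-04, -9.45978651e-01, -3.24228826e-01,
         8.42777469e-02],
       [ 9.99999400e-01,  5.76979784e-04, -9.31509062e-04,
        -4.95031201e-04],
       [ 1.06826116e-03, -3.24228405e-01,  9.45978224e-01,
        -1.42185086e-01],
       [ 0.00000000e+00,  0.00000000e+00,  0.00000000e+00,
         1.00000000e+00]])}
```

View pics/t0.png

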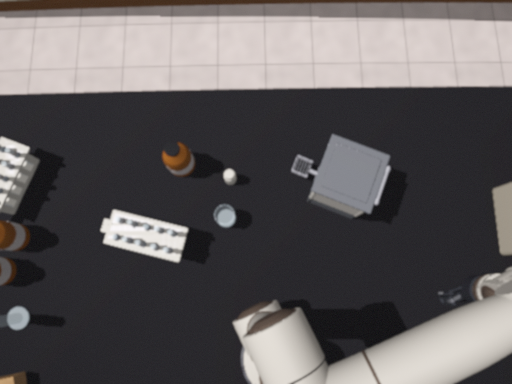

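View pics/s0.png

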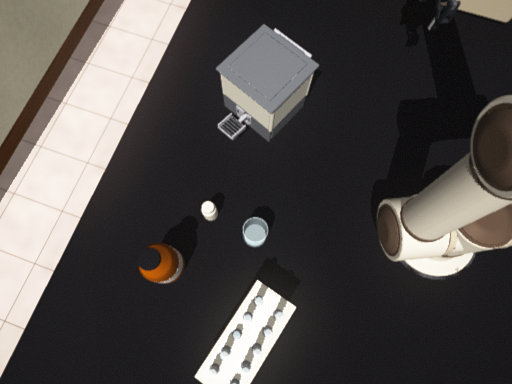

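The top view shows the bin lid around (350,175), the tread at (302,166), the white bottle at (230,176), the beaker at (225,215), the amber bottle at (178,158) and the rack at (147,236). Next I measure them.

Run:
```python
from h import *
for t in ('t0','s0'):
    z=np.load(t+'.npz');P=z['P']; 
    m=(abs(P[...,2]-.211)<.008)&(P[...,1]<.1)&(P[...,0]>.3) if 1 else 0
    n,l,st,c=cv2.connectedComponentsWithStats(m.astype(np.uint8));k=1+st[1:,4].argmax()
    q=P[l==k][:,:2].astype(np.float32);print(t,len(q),cv2.minAreaRect(q*1000),P[l==k][:,2].mean())
P=np.load('t0.npz')['P']
def reg(u0,u1,v0,v1,zl,zh,n):
    p=P[v0:v1,u0:u1].reshape(-1,3);p=p[(p[:,2]>zl)&(p[:,2]<zh)];print(n,len(p),p.mean(0).round(4),p.min(0).round(4),p.max(0).round(4))
reg(288,315,152,182,.055,.1,'tread')
reg(220,240,165,190,.075,.1,'bottlecap')
reg(220,240,165,190,.02,.1,'bottle')
reg(208,240,200,232,.02,.11,'beaker')
reg(158,200,138,180,.02,.25,'reagent')
reg(95,195,205,268,.03,.25,'rack')
P=np.load('s0.npz')['P']
reg(216,250,112,138,.055,.085,'tread')
reg(198,220,198,224,.02,.1,'bottle')
reg(198,220,198,224,.078,.1,'cap')
```

```text
t0 3864 ((587.1644897460938, -233.7857208251953), (209.66326904296875, 197.7549591064453), 67.52967834472656) 0.21048403866808507
s0 4842 ((588.48779296875, -233.92462158203125), (207.7278594970703, 199.98355102539062), 67.3880844116211) 0.20954090161415279
tread 318 [ 0.6476 -0.0933  0.0729] [ 0.6091 -0.1363  0.0555] [ 0.6854 -0.0552  0.0886]
bottlecap 74 [0.6217 0.16   0.0861] [0.6051 0.1453 0.0764] [0.6376 0.1765 0.0941]
bottle 140 [0.6166 0.1586 0.071 ] [0.6016 0.1396 0.0218] [0.6376 0.1796 0.0941]
beaker 169 [0.4826 0.1777 0.0691] [0.4473 0.143  0.0202] [0.5146 0.2102 0.1023]
reagent 839 [0.6659 0.3279 0.1383] [0.6333 0.2896 0.0206] [0.7229 0.3849 0.2072]
rack 2764 [0.4123 0.4355 0.1217] [0.3266 0.2965 0.0978] [0.4964 0.5859 0.1881]
tread 455 [ 0.6453 -0.0984  0.0715] [ 0.6099 -0.1536  0.0558] [ 0.6845 -0.0557  0.0848]
bottle 230 [0.6174 0.1626 0.0699] [0.6012 0.1385 0.0201] [0.6414 0.1787 0.0902]
cap 120 [0.6214 0.1589 0.085 ] [0.6061 0.1428 0.0787] [0.6378 0.1745 0.0902]
```

Run:
```python
from h import *
a=np.radians(-64.97);e=np.array([np.cos(a),np.sin(a)]);n=np.array([-e[1],e[0]])
for t in('t0','s0'):
    P=np.load(t+'.npz')['P'].reshape(-1,3);r=P[:,:2]@e;s=P[:,:2]@n
    for lo in np.arange(-.1,.75,.05):
        m=(r>lo)&(r<lo+.05)&(abs(s)<.13)&(P[:,2]>.05)
        if m.sum()>3:print(t,round(lo,2),m.sum(),'z',P[m,2].min().round(3),P[m,2].max().round(3),'s',s[m].min().round(3),s[m].max().round(3))
```

```text
t0 -0.1 61 z 0.161 0.244 s 0.011 0.127
t0 -0.05 282 z 0.589 0.637 s 0.091 0.13
t0 0.0 735 z 0.633 0.651 s 0.069 0.13
t0 0.05 1072 z 0.593 0.649 s 0.043 0.13
t0 0.1 733 z 0.574 0.656 s 0.023 0.129
t0 0.15 1041 z 0.588 0.668 s 0.001 0.063
t0 0.2 1396 z 0.593 0.678 s -0.023 0.061
t0 0.25 1750 z 0.6 0.684 s -0.052 0.06
t0 0.3 1824 z 0.608 0.691 s -0.051 0.059
t0 0.35 1732 z 0.616 0.695 s -0.05 0.058
t0 0.4 1060 z 0.627 0.697 s -0.046 0.055
t0 0.45 490 z 0.256 0.684 s -0.013 0.052
t0 0.5 1003 z 0.245 0.627 s -0.018 0.051
t0 0.55 129 z 0.25 0.538 s 0.012 0.049
t0 0.6 12 z 0.294 0.322 s 0.012 0.013
s0 -0.1 965 z 0.05 0.249 s -0.085 0.13
s0 -0.05 1451 z 0.202 0.486 s -0.05 0.13
s0 0.0 135 z 0.241 0.257 s -0.064 0.009
s0 0.05 5 z 0.178 0.189 s 0.122 0.127
s0 0.45 340 z 0.253 0.351 s -0.014 0.016
s0 0.5 169 z 0.246 0.341 s -0.012 0.019
s0 0.55 7 z 0.246 0.249 s -0.006 0.01
```

```bash
python3 -m inch '[[0,0,-0.04,0,0,0,1],[0.04,-0.014,-0.07,0,0,0,1],[0.545,-0.19,-0.07,0,0,-0.74,1],[0.545,-0.19,-0.07,0,0,-0.74,1],[0.545,-0.19,-0.07,0,0,-0.74,1],[0.545,-0.19,-0.07,0,0,-0.74,1],[0.545,-0.19,-0.07,0,0,-0.74,1],[0.545,-0.19,-0.07,0,0,-0.74,1],[0.545,-0.19,-0.07,0,0,-0.74,1],[0.545,-0.19,-0.07,0,0,-0.74,1],[0.545,-0.19,-0.07,0,0,-0.74,1],[0.545,-0.19,-0.07,0,0,-0.74,1]]'
python3 -c "
from workcell import telemetry
o=telemetry.get_obs();print(o['ee_pos'],o['tcp_rot'],o['qd'])"
```

```text
time: 1.1
ee_pos: [0.5566, -0.1821, 0.2997]
tcp_rot: [-180.0, 0.0, 67.4]
wrist_force: [1.1, -0.9, 0.4]
opening: 0.0
[ 0.556572   -0.18206412  0.29967588] [-1.79982052e+02  4.86621745e-03  6.74307980e+01] [44.3797989  33.03924522 39.21040785  5.80183342 -0.04640845 44.26481511]
```

```bash
python3 -m inch '[[0,0,0,0,0,0,1],[0,0,0,0,0,0,1]]'
```

```text
time: 1.27
ee_pos: [0.5566, -0.1821, 0.2986]
tcp_rot: [-179.9, 0.0, 67.6]
wrist_force: [-0.2, 0.5, -0.3]
opening: 0.0002
```

```bash
python3 -m inch '[[0.115,0.05,0,0,0,0,1],[0.115,0.05,0,0,0,0,1],[0.115,0.05,0,0,0,0,1],[0.115,0.05,0.1,0,-0.2,0,1],[0.115,0.05,0.1,0,-0.2,0,1],[0.115,0.05,0.1,0,-0.2,0,1],[0.115,0.05,0.1,0,-0.2,0,1],[0.115,0.05,0.1,0,-0.2,0,1]]'
python3 - <<'E'
from h import *
p,P=snap('wrist','w1');p2=cv2.resize(p,None,fx=1.5,fy=1.5);cv2.imwrite('pics/w1b.png',p2[...,::-1])
p,P=snap('top','t1')
E
```

```text
time: 1.93
ee_pos: [0.6449, -0.0978, 0.1998]
tcp_rot: [-179.9, 11.5, 67.4]
wrist_force: [-0.0, 0.1, 0.5]
opening: 0.0002
```

View pics/w1b.png

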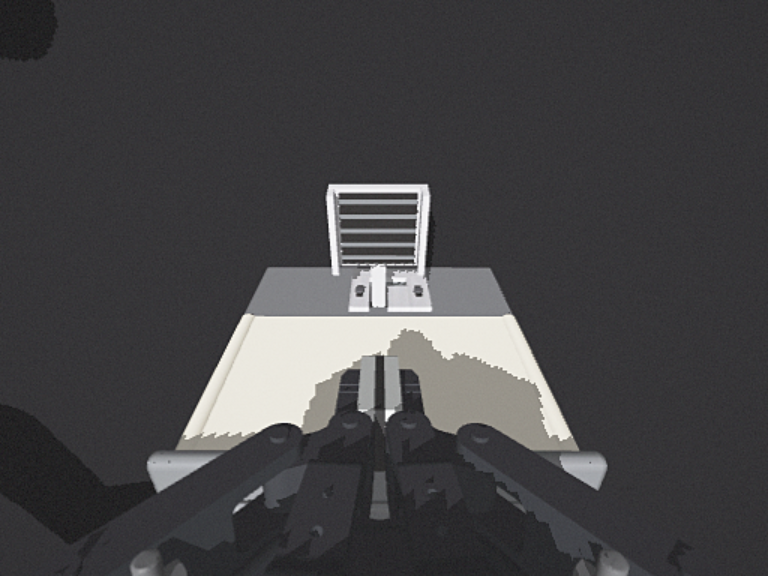

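The wrist view shows the pedal at (379,230) of the enlarged picture, with its sides at x 330 and 428. The catch plate is at (390,290) and the fingertips at (380,360), in line with the pedal.

Run:
```python
from h import *
P=np.load('w1.npz')['P']
def at(u,v,w=2):
    u,v=int(u/1.5),int(v/1.5);q=P[v-w:v+w+1,u-w:u+w+1].reshape(-1,3);return np.nanmedian(q,0)
for u,v in [(332,220),(426,220),(379,187),(379,200),(379,215),(379,232),(379,248),(379,262),(334,270),(422,270),(332,190),(426,190)]:print(u,v,at(u,v,1).round(4))
m=(P[...,2]>.064)&(P[...,2]<.1)&(P[...,1]>-.13);m[:,:205]=0;m[:,300:]=0;m[190:]=0
q=P[m];print(len(q),cv2.minAreaRect((q[:,:2]*1000).astype(np.float32)))
```

```text
332 220 [ 0.6254 -0.0691  0.0805]
426 220 [ 0.6772 -0.0911  0.0795]
379 187 [ 0.6579 -0.064   0.0691]
379 200 [ 0.6551 -0.0708  0.0731]
379 215 [ 0.6512 -0.0801  0.0719]
379 232 [ 0.6467 -0.0908  0.0704]
379 248 [ 0.6419 -0.1022  0.0686]
379 262 [ 0.6379 -0.1117  0.0674]
334 270 [ 0.6101 -0.1025  0.0759]
422 270 [ 0.6635 -0.1245  0.0761]
332 190 [ 0.6321 -0.0538  0.0741]
426 190 [ 0.6841 -0.0756  0.0743]
3583 ((646.64013671875, -89.93467712402344), (57.77695083618164, 60.262699127197266), 67.21913146972656)
```

```bash
python3 -m inch '[[0.008,0,0.04,0,0,0,1],[0.016,0,0.08,0,0,0,1],[0.022,0,0.11,0,0,0,1],[0.0233,0,0.115,0,0,0,1],[0.0233,0,0.115,0,0,0,1]]'
python3 -m inch '[[0.001,0,0.005,0,0,0,1],[0.002,0,0.01,0,0,0,1],[0.003,0,0.015,0,0,0,1],[0.003,0,0.015,0,0,0,1]]'
python3 -m inch '[[0.001,0,0.004,0,0,0,1],[0.0016,0,0.008,0,0,0,1],[0.0016,0,0.008,0,0,0,1]]'
```

```text
time: 2.45
ee_pos: [0.6453, -0.0978, 0.083]
tcp_rot: [-180.0, 11.5, 67.4]
wrist_force: [0.3, -0.6, 0.3]
opening: 0.0003
time: 2.78
ee_pos: [0.6469, -0.097, 0.0689]
tcp_rot: [179.8, 11.4, 67.4]
wrist_force: [-0.3, -0.0, 0.8]
opening: 0.0002
time: 3.03
ee_pos: [0.647, -0.0966, 0.0608]
tcp_rot: [179.8, 11.4, 67.4]
wrist_force: [1.3, 4.3, 9.1]
opening: 0.0001
```

```bash
python3 -m inch '[[0.0006,0,0.003,0,0,0,1],[0.0012,0,0.006,0,0,0,1],[0.0012,0,0.006,0,0,0,1]]'
python3 -m inch '[[0.0006,0,0.003,0,0,0,1],[0.0012,0,0.006,0,0,0,1],[0.0012,0,0.006,0,0,0,1]]'
```

```text
time: 3.28
ee_pos: [0.6468, -0.0965, 0.0544]
tcp_rot: [179.9, 11.4, 67.4]
wrist_force: [1.7, 3.4, 6.9]
opening: 0.0001
time: 3.53
ee_pos: [0.6462, -0.0968, 0.0476]
tcp_rot: [179.9, 11.4, 67.4]
wrist_force: [1.4, 2.2, 3.2]
opening: -0.0005
```

```bash
for i in 1 2 ; do python3 -m inch '[[0.0004,0,0.002,0,0,0,1],[0.0004,0,0.002,0,0,0,1]]' | sed -n '2p;4p'; done
```

```text
ee_pos: [0.6461, -0.0969, 0.0454]
wrist_force: [-0.3, 2.4, 4.4]
ee_pos: [0.6458, -0.0971, 0.043]
wrist_force: [1.6, 3.1, 3.8]
```

```bash
python3 -m inch '[[0.0003,0,0.0015,0,0,0,1],[0.0003,0,0.0015,0,0,0,1]]' | sed -n '2p;4p'
```

```text
ee_pos: [0.6457, -0.0972, 0.0412]
wrist_force: [0.9, 1.7, 3.0]
```

```bash
for i in 1 2 ; do python3 -m inch '[[0.0003,0,0.0015,0,0,0,1],[0.0003,0,0.0015,0,0,0,1]]' | sed -n '2p;4p'; done
```

```text
ee_pos: [0.6455, -0.0972, 0.0394]
wrist_force: [1.0, 0.7, 2.6]
ee_pos: [0.6455, -0.0972, 0.0378]
wrist_force: [-0.4, -0.1, 2.3]
```

```bash
python3 -m inch '[[0.0003,0,0.0015,0,0,0,1],[0.0003,0,0.0015,0,0,0,1]]' | sed -n '2p;4p'
```

```text
ee_pos: [0.6454, -0.0972, 0.0361]
wrist_force: [-0.6, -0.9, 0.8]
```

```bash
python3 -m inch '[[0.0003,0,0.0015,0,0,0,1],[0.0003,0,0.0015,0,0,0,1]]' | sed -n '2p;4p'
```

```text
ee_pos: [0.6456, -0.0973, 0.0349]
wrist_force: [-0.3, -3.1, 4.6]
```

```bash
python3 -m inch '[[0.0002,0,0.001,0,0,0,1],[0.0002,0,0.001,0,0,0,1]]' | sed -n '2p;4p'
```

```text
ee_pos: [0.6458, -0.0973, 0.0346]
wrist_force: [-2.1, -1.2, 7.4]
```

```bash
python3 -m inch '[[0.0002,0,0.001,0,0,0,1],[0.0002,0,0.001,0,0,0,1]]' | sed -n '2p;4p'
```

```text
ee_pos: [0.6459, -0.0974, 0.0343]
wrist_force: [-3.3, -1.0, 9.7]
```

```bash
python3 -m inch '[[0.0003,0,0.0013,0,0,0,1],[0.0003,0.002,0.0013,0,0,0,1],[0.0003,0.004,0.0013,0,0,0,1],[0.0003,0.006,0.0013,0,0,0,1],[0.0003,0.006,0.0013,0,0,0,1]]' | sed -n '2p;4p'
```

```text
ee_pos: [0.6513, -0.0994, 0.0338]
wrist_force: [-6.2, -0.2, 15.9]
```

```bash
python3 -m inch '[[0,0.002,0,0,0,0,1],[0,0.004,0,0,0,0,1],[0,0.006,0,0,0,0,1],[0,0.006,0,0,0,0,1]]' | sed -n '2p;4p'
```

```text
ee_pos: [0.6571, -0.1017, 0.0339]
wrist_force: [-4.2, -0.1, 16.4]
```

```bash
python3 -m inch '[[0,0.002,0,0,0,0,1],[-0.0003,0.004,0,0,0,0,1],[-0.0005,0.006,0,0,0,0,1],[-0.0008,0.008,0,0,0,0,1],[-0.0008,0.008,0,0,0,0,1]]' | sed -n '2p;4p'
```

```text
ee_pos: [0.6642, -0.1051, 0.034]
wrist_force: [-3.7, 2.7, 14.4]
```

```bash
python3 -m inch '[[0,0.002,0,0,0,0,1],[-0.0004,0.004,0,0,0,0,1],[-0.0008,0.006,0,0,0,0,1],[-0.0008,0.006,0,0,0,0,1]]' | sed -n '2p;4p'
```

```text
ee_pos: [0.6694, -0.108, 0.0341]
wrist_force: [-4.3, 4.0, 13.7]
```

Run:
```python
from h import *
p,P=snap('wrist','w2');cv2.imwrite('pics/w2b.png',cv2.resize(p,None,fx=1.5,fy=1.5)[...,::-1])
```

```text
(no output)
```

View pics/w2b.png

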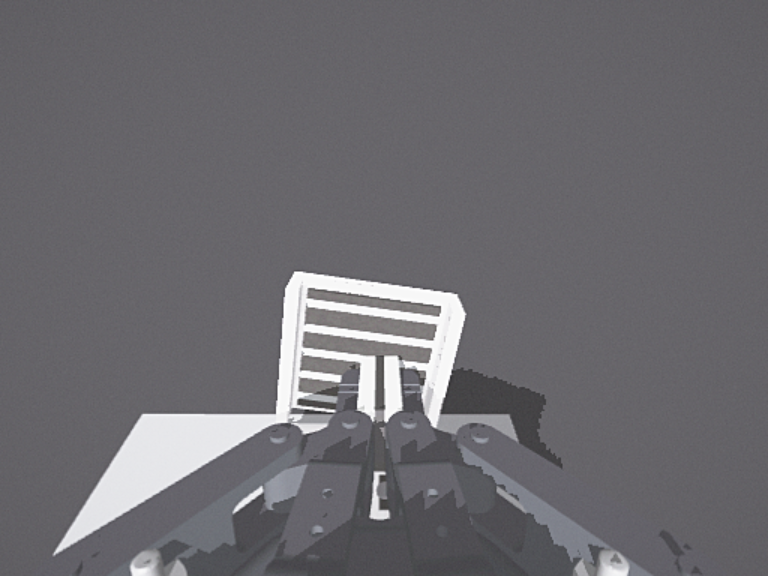

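The pedal has swung: its front edge runs (293,272) to (463,295), about 0.13 rad. The fingers are near the right side plate, so I push on to the end.

```bash
python3 -m inch '[[-0.0004,0.002,0,0,0,0,1],[-0.0008,0.004,0,0,0,0,1],[-0.0008,0.004,0,0,0,0,1]]' | sed -n '2p;4p'
```

```text
ee_pos: [0.6729, -0.1102, 0.0342]
wrist_force: [-4.0, 2.7, 14.2]
```

```bash
python3 -m inch '[[-0.0004,0.002,0,0,0,0,1],[-0.0004,0.003,0,0,0,0,1],[-0.0004,0.003,0,0,0,0,1]]' | sed -n '2p;4p'
```

```text
ee_pos: [0.6751, -0.1114, 0.0342]
wrist_force: [-7.5, 4.9, 15.5]
```

```bash
python3 -m inch '[[-0.0004,0.002,0,0,0,0,1],[-0.0004,0.003,0,0,0,0,1],[-0.0004,0.003,0,0,0,0,1]]' | sed -n '2p;4p'
```

```text
ee_pos: [0.6776, -0.1128, 0.0342]
wrist_force: [-6.4, 6.0, 15.1]
```

```bash
cat > ped.py <<'E'
from h import *
import sys
p,P=snap('wrist',sys.argv[1])
m=(P[...,2]>.01)&(P[...,2]<.06);m[:150]=0;m[275:]=0;m[245:,:]=0
n,l,st,c=cv2.connectedComponentsWithStats(m.astype(np.uint8))
print(st[1:,:].tolist())
# front edge: topmost pedal pixel per column
k=1+st[1:,4].argmax();ys=[];
for u in range(st[k,0]+6,st[k,0]+st[k,2]-12,3):
    v=np.where(l[:,u]==k)[0].min();ys.append(P[v+1,u])
ys=np.array(ys);f=np.polyfit(ys[:,0],ys[:,1],1);print('edge dir deg',np.degrees(np.arctan(f[0])),'swing rad',np.arctan(f[0])+np.radians(22.7),'mid',ys.mean(0))
E
python3 ped.py w3
python3 - <<'E'
from h import *
z=np.load('w2.npz')
E
```

```text
[[177, 179, 124, 66, 6732]]
edge dir deg -33.1345657300911 swing rad -0.18211752800585557 mid [ 0.68309557 -0.07578223  0.02327325]
```

Swing measured at 0.18 rad, the end of the pocket. Ease up slowly.

```bash
python3 -m inch '[[-0.0003,0,-0.0015,0,0,0,1],[-0.0006,0,-0.003,0,0,0,1],[-0.0009,0,-0.0045,0,0,0,1],[-0.0012,0,-0.006,0,0,0,1],[-0.0015,0,-0.0075,0,0,0,1],[-0.0018,0,-0.009,0,0,0,1],[-0.0021,0,-0.0105,0,0,0,1],[-0.0024,0,-0.012,0,0,0,1],[-0.0024,0,-0.012,0,0,0,1]]' | sed -n '2p;4p'; python3 ped.py w4
```

```text
ee_pos: [0.6778, -0.1139, 0.0448]
wrist_force: [0.2, -0.2, 0.7]
[[177, 174, 122, 71, 7204]]
edge dir deg -33.040932633145246 swing rad -0.1804833221753115 mid [ 0.68311952 -0.07500448  0.03073498]
```

```bash
python3 -m inch '[[-0.008,0,-0.04,0,0,0,1],[-0.016,0,-0.08,0,0,0,1],[-0.024,0,-0.12,0,0,0,0.5],[-0.03,0,-0.15,0,0,0,0],[-0.03,0,-0.15,0,0.1,0,0],[-0.03,0,-0.15,0,0.2,0,0],[-0.03,0,-0.15,0,0.2,0,0],[-0.03,0,-0.15,0,0.2,0,0]]'
python3 - <<'E'
from h import *
p,P=snap('scene','s2');cv2.imwrite('pics/s2b.png',p[:260,150:400][...,::-1].repeat(2,0).repeat(2,1))
E
```

```text
time: 8.85
ee_pos: [0.6774, -0.1147, 0.1979]
tcp_rot: [180.0, 0.1, 67.3]
wrist_force: [-0.7, -0.2, 0.1]
opening: 0.0726
```

View pics/s2b.png

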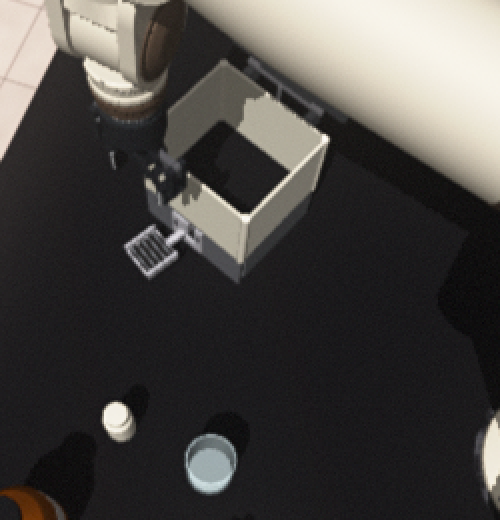

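The bin stands open with the lid leaning back and the pedal hooked aside (150,250). The bottle is at (118,420) and the beaker at (211,462).

```bash
python3 -m inch '[[0.232,-0.157,-0.02,0,0,0.826,0],[0.232,-0.157,-0.02,0,0,0.826,0],[0.232,-0.157,-0.02,0,0,0.826,0],[0.232,-0.157,-0.02,0,0,0.826,0],[0.232,-0.157,-0.02,0,0,0.826,0],[0.232,-0.157,-0.02,0,0,0.826,0],[0.232,-0.157,-0.02,0,0,0.826,0],[0.232,-0.157,-0.02,0,0,0.826,0],[0.232,-0.157,-0.02,0,0,0.826,0],[0.232,-0.157,-0.02,0,0,0.826,0]]'
python3 - <<'E'
from h import *
p,P=snap('wrist','w5')
m=(P[...,2]>.055)&(P[...,2]<.1)&(abs(P[...,0]-.62)<.05)&(abs(P[...,1]-.16)<.05)
q=P[m];t=q[q[:,2]>.078];print(len(q),q.mean(0),t.mean(0),cv2.minAreaRect((t[:,:2]*1000).astype(np.float32)))
cv2.imwrite('pics/w5.png',p[...,::-1])
E
```

```text
time: 9.73
ee_pos: [0.6219, 0.1616, 0.2169]
tcp_rot: [179.9, 0.1, 20.3]
wrist_force: [0.1, 0.4, 0.2]
opening: 0.0852
1182 [0.62581862 0.16326819 0.07770838] [0.62264822 0.16185435 0.08434921] ((621.9880981445312, 161.62722778320312), (31.677528381347656, 32.15037155151367), 10.162861824035645)
```

View pics/w5.png

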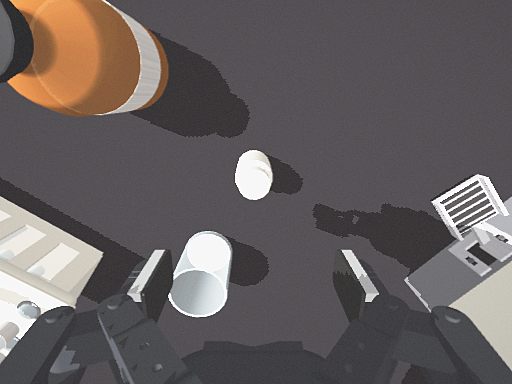

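The bottle's cap (253,175) measures (0.622,0.162), right below the TCP, and the beaker clears the left finger. Descend and grip.

```bash
python3 -m inch '[[0,0,0.04,0,0,0,0],[0,0,0.08,0,0,0,0],[0,0,0.12,0,0,0,0],[0,0,0.155,0,0,0,0],[0,0,0.18,0,0,0,0],[0,0,0.187,0,0,0,0],[0,0,0.187,0,0,0,0.6],[0,0,0.187,0,0,0,0.7],[0,0,0.187,0,0,0,0.7],[0,0,0.187,0,0,0,0.7],[0,0,0.187,0,0,0,0.7],[0,0,0.187,0,0,0,0.7]]' 25
```

```text
time: 10.78
ee_pos: [0.6235, 0.1613, 0.0333]
tcp_rot: [179.9, -0.2, 20.1]
wrist_force: [1.2, -1.3, 5.9]
opening: 0.0409
```

```bash
python3 -m inch '[[0,0,0,0,0,0,0.7],[0,0,0,0,0,0,0.7],[0,0,-0.04,0,0,0,0.7],[0,0,-0.08,0,0,0,0.7],[0,0,-0.12,0,0,0,0.7],[0,0,-0.16,0,0,0,0.7],[0,0,-0.2,0,0,0,0.7],[0,0,-0.24,0,0,0,0.7],[0,0,-0.27,0,0,0,0.7],[0,0,-0.27,0,0,0,0.7]]' 25
```

```text
time: 11.62
ee_pos: [0.6227, 0.1614, 0.3093]
tcp_rot: [179.9, -0.6, 20.1]
wrist_force: [0.4, -0.5, -0.5]
opening: 0.041
```

```bash
python3 -m inch '[[-0.155,0.345,0,0,0,-0.82,0.7],[-0.155,0.345,0,0,0,-0.82,0.7],[-0.155,0.345,0,0,0,-0.82,0.7],[-0.155,0.345,0,0,0,-0.82,0.7],[-0.155,0.345,0,0,0,-0.82,0.7],[-0.155,0.345,0,0,0,-0.82,0.7],[-0.155,0.345,0,0,0,-0.82,0.7],[-0.155,0.345,0,0,0,-0.82,0.7],[-0.155,0.345,0,0,0,-0.82,0.7],[-0.155,0.345,0,0,0,-0.82,0.7],[-0.155,0.345,0,0,0,-0.82,0.7],[-0.155,0.345,0,0,0,-0.82,0.7]]' 25;  python3 - <<'E'
from h import *
p,P=snap('wrist','w6');p2,P2=snap('scene','s3')
cv2.imwrite('pics/w6.png',np.hstack([p,p2])[...,::-1][::1,::1]) 
cv2.imwrite('pics/w6.png',cv2.resize(np.hstack([p,p2]),(800,300))[...,::-1])
E
```

```text
time: 12.62
ee_pos: [0.595, -0.2165, 0.301]
tcp_rot: [180.0, -0.0, 67.0]
wrist_force: [0.1, 0.8, -1.2]
opening: 0.041
```

View pics/w6.png

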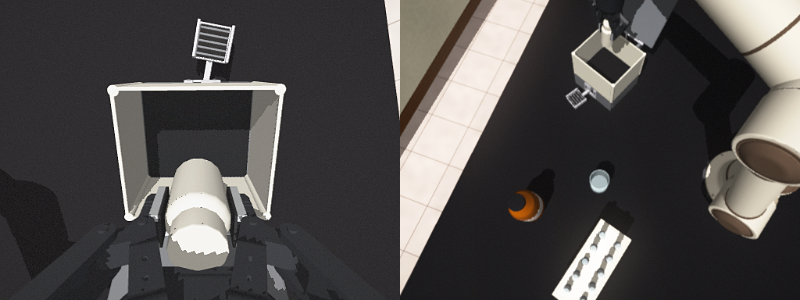

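The bottle hangs over the open mouth with the lid leaning well back. Lower, release, rise.

```bash
python3 -m inch '[[0,0,0.04,0,0,0,0.7],[0,0,0.08,0,0,0,0.7],[0,0,0.12,0,0,0,0.7],[0,0,0.15,0,0,0,0.7],[0,0,0.165,0,0,0,0.7],[0,0,0.165,0,0,0,0.7],[0,0,0.165,0,0,0,0.2],[0,0,0.165,0,0,0,0.2],[0,0,0.165,0,0,0,0.2],[0,0,0.165,0,0,0,0.2],[0,0,0.165,0,0,0,0.2]]'
python3 -m inch '[[0,0,-0.04,0,0,0,0.2],[0,0,-0.08,0,0,0,0.2],[0,0,-0.12,0,0,0,0.2],[0,0,-0.16,0,0,0,0.2],[0,0,-0.17,0,0,0,0.5],[0,0,-0.17,0,0,0,1],[0,0,-0.17,0,0,0,1]]'
python3 - <<'E'
from h import *
p,P=snap('wrist','w7');cv2.imwrite('pics/w7.png',p[...,::-1])
E
```

```text
time: 13.63
ee_pos: [0.5956, -0.2162, 0.1369]
tcp_rot: [179.9, -0.0, 67.1]
wrist_force: [0.2, -0.7, -0.0]
opening: 0.0683
time: 14.22
ee_pos: [0.5955, -0.2163, 0.3062]
tcp_rot: [179.9, -0.0, 67.1]
wrist_force: [0.6, 1.1, -0.7]
opening: 0.0326
```

View pics/w7.png

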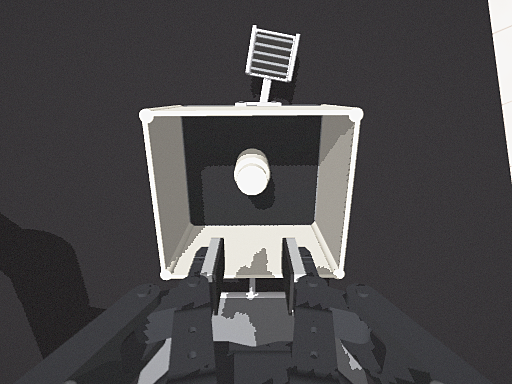

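The bottle stands on the bin floor (252,172) and the pedal is still hooked (272,52). Now back over the tread.

```bash
python3 -m inch '[[0.04,0.007,0,0,0,0,1],[0.08,0.014,0,0,0,0,1],[0.12,0.0205,0,0,0,0,1],[0.125,0.0215,0,0,-0.1,0,1],[0.125,0.0215,0.04,0,-0.2,0,1],[0.125,0.0215,0.08,0,-0.2,0,1],[0.125,0.0215,0.12,0,-0.2,0,1],[0.125,0.0215,0.16,0,-0.2,0,1],[0.125,0.0215,0.2,0,-0.2,0,1],[0.125,0.0215,0.22,0,-0.2,0,1],[0.125,0.0215,0.22,0,-0.2,0,1]]'
python3 - <<'E'
from h import *
p,P=snap('wrist','w8');cv2.imwrite('pics/w8.png',p[...,::-1])
E
sed -i 's/\[:150\]/[:100]/' ped.py; python3 ped.py w9
```

```text
time: 15.18
ee_pos: [0.6595, -0.1089, 0.0776]
tcp_rot: [-179.3, 11.7, 67.2]
wrist_force: [-0.6, -0.3, -0.8]
opening: 0.0002
[[213, 146, 127, 99, 7647], [121, 237, 120, 8, 641]]
edge dir deg -41.91838506706311 swing rad -0.3354240963363626 mid [ 0.68651841 -0.08533492  0.03138561]
```

View pics/w8.png

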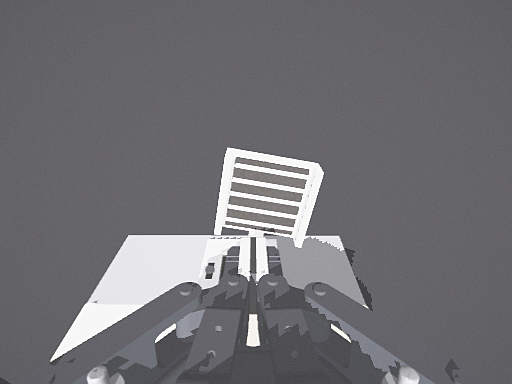

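The pedal spans (215-322, 150-245), with the fingers a bit left of its middle. I shift 5 mm in +y, then descend.

```bash
python3 -m inch '[[0,0.005,0,0,0,0,1],[0.002,0.005,0.01,0,0,0,1],[0.004,0.005,0.02,0,0,0,1],[0.0055,0.005,0.028,0,0,0,1],[0.0055,0.005,0.028,0,0,0,1]]' | sed -n '2p;4p'; python3 -m inch '[[0.0006,0,0.003,0,0,0,1],[0.001,0,0.005,0,0,0,1],[0.001,0,0.005,0,0,0,1]]' | sed -n '2p;4p'
```

```text
ee_pos: [0.6671, -0.1114, 0.0546]
wrist_force: [-0.4, 0.7, -0.3]
ee_pos: [0.668, -0.1114, 0.0517]
wrist_force: [0.1, -0.7, 1.2]
```

```bash
python3 -m inch '[[0.0006,0,0.003,0,0,0,1],[0.0006,0,0.003,0,0,0,1]]' | sed -n '2p;4p'
```

```text
ee_pos: [0.668, -0.1114, 0.0486]
wrist_force: [-0.3, 0.9, -0.2]
```

```bash
python3 -m inch '[[0.0004,0,0.002,0,0,0,1],[0.0004,0,0.002,0,0,0,1]]' | sed -n '2p;4p'
```

```text
ee_pos: [0.668, -0.1114, 0.0466]
wrist_force: [-0.6, -0.6, 0.2]
```

```bash
for i in 1 2; do python3 -m inch '[[0.0005,0,0.0025,0,0,0,1],[0.0005,0,0.0025,0,0,0,1]]' | sed -n '2p;4p';done
```

```text
ee_pos: [0.6679, -0.1115, 0.0439]
wrist_force: [-0.1, 0.2, 0.2]
ee_pos: [0.6679, -0.1115, 0.0413]
wrist_force: [0.8, 0.5, -0.9]
```

```bash
for i in 1 2; do python3 -m inch '[[0.0003,0,0.0015,0,0,0,1],[0.0003,0,0.0015,0,0,0,1]]' | sed -n '2p;4p';done
```

```text
ee_pos: [0.668, -0.1115, 0.0402]
wrist_force: [1.0, -0.0, 1.7]
ee_pos: [0.668, -0.1115, 0.0388]
wrist_force: [-0.0, -0.5, 0.8]
```

```bash
python3 -m inch '[[0.0003,0,0.0015,0,0,0,1],[0.0003,0,0.0015,0,0,0,1]]' | sed -n '2p;4p'
```

```text
ee_pos: [0.668, -0.1115, 0.037]
wrist_force: [0.5, 0.0, 0.8]
```

```bash
python3 -m inch '[[0.0003,0,0.0015,0,0,0,1],[0.0003,0,0.0015,0,0,0,1]]' | sed -n '2p;4p'
```

```text
ee_pos: [0.6681, -0.1116, 0.0355]
wrist_force: [0.2, -1.0, 4.5]
```

```bash
python3 -m inch '[[0.0004,0,0.002,0,0,0,1],[0.0004,0,0.002,0,0,0,1]]' | sed -n '2p;4p'
```

```text
ee_pos: [0.6682, -0.1116, 0.0349]
wrist_force: [-4.3, 0.7, 12.2]
```

```bash
python3 -m inch '[[0.0004,0,0.002,0,0,0,1],[0.0004,0,0.002,0,0,0,1]]' | sed -n '2p;4p'
```

```text
ee_pos: [0.6684, -0.1117, 0.0343]
wrist_force: [-6.7, 1.7, 19.4]
```

```bash
python3 -m inch '[[0,-0.002,-0.0006,0,0,0,1],[0.0005,-0.004,-0.0006,0,0,0,1],[0.0008,-0.006,-0.0006,0,0,0,1],[0.001,-0.008,-0.0006,0,0,0,1],[0.001,-0.008,-0.0006,0,0,0,1]]' | sed -n '2p;4p'
```

```text
ee_pos: [0.6631, -0.1081, 0.0347]
wrist_force: [3.4, -2.7, 11.9]
```

```bash
python3 -m inch '[[0,-0.002,0,0,0,0,1],[0.0005,-0.004,0,0,0,0,1],[0.0008,-0.006,0,0,0,0,1],[0.001,-0.008,0,0,0,0,1],[0.001,-0.008,0,0,0,0,1]]' | sed -n '2p;4p'
```

```text
ee_pos: [0.6562, -0.104, 0.0345]
wrist_force: [3.5, -2.3, 12.6]
```

```bash
python3 -m inch '[[0,-0.002,0,0,0,0,1],[0.0002,-0.004,0,0,0,0,1],[0.0004,-0.006,0,0,0,0,1],[0.0004,-0.006,0,0,0,0,1]]' | sed -n '2p;4p'
```

```text
ee_pos: [0.6508, -0.1011, 0.0344]
wrist_force: [3.2, -0.9, 13.0]
```

```bash
python3 -m inch '[[0,-0.002,0,0,0,0,1],[0,-0.004,0,0,0,0,1],[0,-0.006,0,0,0,0,1],[0,-0.006,0,0,0,0,1]]' | sed -n '2p;4p'; python3 ped.py w10
```

```text
ee_pos: [0.6455, -0.0986, 0.0344]
wrist_force: [2.9, -0.4, 14.1]
[[194, 184, 122, 61, 7074]]
edge dir deg -23.534267970607086 swing rad -0.014560722931024894 mid [ 0.65940422 -0.06351379  0.02283692]
```

```bash
python3 -m inch '[[0,-0.002,0,0,0,0,1],[0,-0.003,0,0,0,0,1],[0,-0.003,0,0,0,0,1]]' | sed -n '2p;4p'
```

```text
ee_pos: [0.6429, -0.0975, 0.0344]
wrist_force: [4.4, -0.8, 12.7]
```

```bash
python3 -m inch '[[0,-0.002,0,0,0,0,1],[0,-0.003,0,0,0,0,1],[0,-0.003,0,0,0,0,1]]' | sed -n '2p;4p';  python3 ped.py w11
```

```text
ee_pos: [0.6405, -0.0964, 0.0344]
wrist_force: [6.3, -0.7, 12.1]
[[199, 184, 121, 61, 7059]]
edge dir deg -22.666828270186176 swing rad 0.0005789559038331671 mid [ 0.65683077 -0.06246922  0.02284642]
```

The pedal is straight out (swing 0.00). Ease up at about 12 mm/s.

```bash
python3 -m inch '[[-0.0002,0.0005,-0.001,0,0,0,1],[-0.0004,0.001,-0.002,0,0,0,1],[-0.0006,0.0015,-0.003,0,0,0,1],[-0.0008,0.002,-0.004,0,0,0,1],[-0.001,0.002,-0.005,0,0,0,1],[-0.0012,0.002,-0.006,0,0,0,1],[-0.0014,0.002,-0.007,0,0,0,1],[-0.0016,0.002,-0.008,0,0,0,1],[-0.0016,0.002,-0.008,0,0,0,1]]' | sed -n '2p;4p';  python3 ped.py w12
```

```text
ee_pos: [0.6395, -0.0967, 0.0402]
wrist_force: [-0.2, 0.7, 3.0]
[[200, 183, 123, 62, 7262]]
edge dir deg -22.555292010512918 swing rad 0.0025256308704909025 mid [ 0.65669277 -0.06188239  0.02909043]
```

```bash
python3 -m inch '[[-0.0002,0,-0.001,0,0,0,1],[-0.0004,0,-0.002,0,0,0,1],[-0.0006,0,-0.003,0,0,0,1],[-0.0008,0,-0.004,0,0,0,1],[-0.001,0,-0.005,0,0,0,1],[-0.0012,0,-0.006,0,0,0,1],[-0.0014,0,-0.007,0,0,0,1],[-0.0016,0,-0.008,0,0,0,1],[-0.0018,0,-0.009,0,0,0,1],[-0.002,0,-0.01,0,0,0,1]]' | sed -n '2p;4p';  python3 ped.py w13
```

```text
ee_pos: [0.6396, -0.0969, 0.0504]
wrist_force: [-0.7, -0.5, 5.4]
[[200, 184, 124, 61, 7199]]
edge dir deg -22.9040185615471 swing rad -0.003560795634179603 mid [ 0.6577673  -0.06179714  0.04158802]
```

```bash
python3 -m inch '[[-0.0002,0,-0.001,0,0,0,1],[-0.0004,0,-0.002,0,0,0,1],[-0.0006,0,-0.003,0,0,0,1],[-0.0008,0,-0.004,0,0,0,1],[-0.001,0,-0.005,0,0,0,1],[-0.0012,0,-0.006,0,0,0,1],[-0.0014,0,-0.007,0,0,0,1],[-0.0016,0,-0.008,0,0,0,1],[-0.0018,0,-0.009,0,0,0,1],[-0.002,0,-0.01,0,0,0,1]]' | sed -n '2p;4p'
```

```text
ee_pos: [0.6394, -0.0976, 0.0608]
wrist_force: [-1.8, -5.0, 7.2]
```

```bash
python3 -m inch '[[-0.0002,0,-0.001,0,0,0,1],[-0.0004,0,-0.002,0,0,0,1],[-0.0006,0,-0.003,0,0,0,1],[-0.0008,0,-0.004,0,0,0,1],[-0.001,0,-0.005,0,0,0,1],[-0.0012,0,-0.006,0,0,0,1],[-0.0014,0,-0.007,0,0,0,1],[-0.0016,0,-0.008,0,0,0,1],[-0.0018,0,-0.009,0,0,0,1],[-0.002,0,-0.01,0,0,0,1],[-0.002,0,-0.01,0,0,0,1]]' | sed -n '2p;4p'
```

```text
ee_pos: [0.6393, -0.098, 0.0713]
wrist_force: [-2.9, -5.8, 8.7]
```

```bash
python3 -m inch '[[-0.0002,0,-0.001,0,0,0,1],[-0.0004,0,-0.002,0,0,0,1],[-0.0006,0,-0.003,0,0,0,1],[-0.0008,0,-0.004,0,0,0,1],[-0.001,0,-0.005,0,0,0,1],[-0.0012,0,-0.006,0,0,0,1],[-0.0012,0,-0.006,0,0,0,1]]' | sed -n '2p;4p'
```

```text
ee_pos: [0.6396, -0.0965, 0.0766]
wrist_force: [-0.2, -0.5, -0.2]
```

Force gone: pedal is up. Retreat upward and outward, then check.

```bash
python3 -m inch '[[0.002,0.001,-0.01,0,0,0,1],[0,0.001,-0.04,0,0,0,1],[0,0,-0.08,0,0,0,1],[0,0,-0.12,0,0,0,1],[0,0,-0.13,0,0,0,1],[0.04,0,-0.13,0,0,0,1],[0.08,0,-0.13,0,0,0,1],[0.12,0,-0.13,0,0,0,1],[0.12,0,-0.13,0,0,0,1],[0.12,0,-0.13,0,0,0,1]]'
python3 - <<'E'
from h import *
p,P=snap('wrist','w14');p2,P2=snap('scene','s4');p3,P3=snap('top','t4')
cv2.imwrite('pics/fin.png',cv2.resize(np.hstack([p,p2]),(800,300))[...,::-1])
m=(P2[...,2]>.19)&(P2[...,2]<.24)&(abs(P2[...,0]-.588)<.13)&(abs(P2[...,1]+.234)<.13)
q=P2[m];print('lid',len(q),q[:,2].mean(),np.linalg.lstsq(np.c_[q[:,:2],np.ones(len(q))],q[:,2],rcond=None)[0])
m=(P[...,2]>.055)&(P[...,2]<.1)&(abs(P[...,0]-.6465)<.045)&(abs(P[...,1]+.0915)<.04)
q=P[m];print('pedal',len(q),q.mean(0),cv2.minAreaRect((q[q[:,1]>-.115][:,:2]*1000).astype(np.float32)))
m=(abs(P[...,0]-.6465)<.01)&(abs(P[...,1]+.0915)<.008);print(np.percentile(P[m][:,2],[50,90]))
E
```

```text
time: 24.57
ee_pos: [0.6957, 0.0379, 0.1788]
tcp_rot: [-179.9, 11.5, 67.3]
wrist_force: [-0.0, 0.8, 0.7]
opening: 0.0002
lid 818 0.20797166631487118 [0.0267429  0.10693079 0.22572191]
pedal 81 [ 0.68267324 -0.07735739  0.07602361] ((680.8806762695312, -80.96651458740234), (15.465421676635742, 4.9661478996276855), 67.95402526855469)
[-6.42560580e-04  6.52032319e-05]
```

View pics/fin.png

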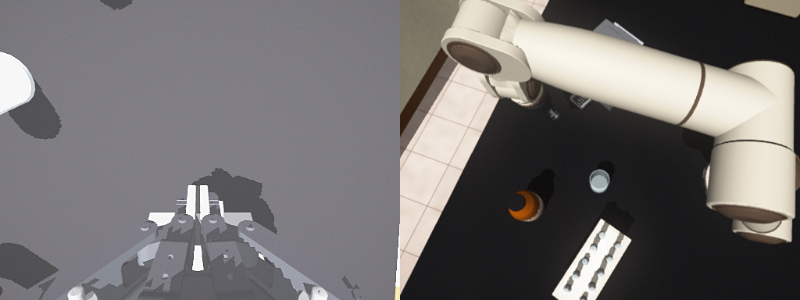

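```bash
python3 -m inch '[[-0.008,0,-0.04,0,0,0,1],[-0.016,0,-0.08,0,0,0,1],[-0.07,-0.25,-0.1,0,0.2,0,1],[-0.07,-0.25,-0.1,0,0.2,0,1],[-0.07,-0.25,-0.1,0,0.2,0,1],[-0.07,-0.25,-0.1,0,0.2,0,1],[-0.07,-0.25,-0.1,0,0.2,0,1],[-0.07,-0.25,-0.1,0,0.2,0,1],[-0.07,-0.25,-0.1,0,0.2,0,1],[-0.07,-0.25,-0.1,0,0.2,0,1],[-0.07,-0.25,-0.1,0,0.2,0,1]]'
python3 - <<'E'
from h import *
p2,P2=snap('scene','s5');p3,P=snap('top','t5')
cv2.imwrite('pics/fin2.png',cv2.resize(np.hstack([p3,p2]),(800,300))[...,::-1])
a=np.radians(67.4);f=np.array([np.cos(a),np.sin(a)]);g=np.array([np.sin(a),-np.cos(a)])
for n,P in(('s',P2),('t',P),('s_start',np.load('s0.npz')['P']),('t_start',np.load('t0.npz')['P'])):
    d=P[...,:2]-[.5885,-.233];x=d@f;y=d@g
    m=(abs(x)<.09)&(abs(y)<.09)&(P[...,2]>.15);q=P[m]
    if len(q)>50:
        print(n,'lid',len(q),np.median(q[:,2]).round(4),'slope',np.polyfit(x[m],P[m][:,2],1)[0].round(4))
    m=(abs(x-.15)<.025)&(abs(y)<.022)&(P[...,2]>.03);print(n,'tread',m.sum(),P[m][:,2].mean())
    m=(abs(x-.15)<.035)&(abs(y)<.06)&(P[...,2]>.05);print('  y mean',y[m].mean())
E
```

```text
time: 25.63
ee_pos: [0.4439, 0.0873, 0.2949]
tcp_rot: [179.8, -0.2, 67.1]
wrist_force: [0.2, -0.3, -0.0]
opening: 0.0002
s lid 2686 0.211 slope -0.0776
s tread 213 0.071536984414895
  y mean 0.0012487563209819775
t lid 3201 0.2114 slope 0.0048
t tread 173 0.07207130586356635
  y mean 0.001082926026595581
s_start lid 4105 0.2108 slope -0.0607
s_start tread 216 0.0715287412944223
  y mean 0.0006978066395817067
t_start lid 3206 0.2113 slope 0.005
t_start tread 171 0.07194699327063168
  y mean 0.0009121226427082836
```

View pics/fin2.png

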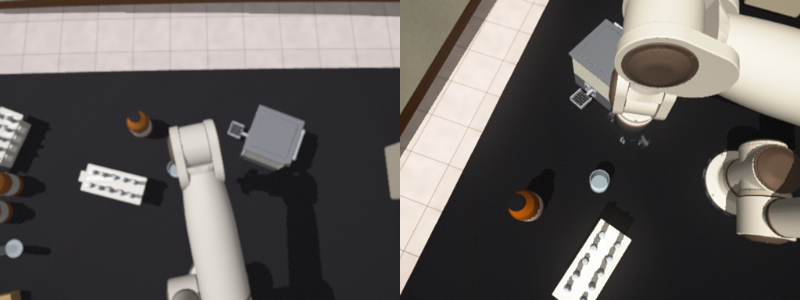

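Lid and pedal readings match the start to within 1 mm. The lid is shut, the pedal is up and straight, and the arm is clear.

```bash
python3 -c "
from workcell import order
print(order.job_done())"
```

```text
the job is handed in; nothing more can be done
None
```

The bottle is in the bin with the lid shut, and I handed the job in at about 26 s of the 72 s allowed.

- **Hooking:** I pressed the pedal until the force climbed on its stop, then swung it to the end of the pocket. I measured 0.18 rad there. After I eased up, the pedal stayed hooked and the lid stayed open by itself.
- **Bottle:** I gripped the bottle, lowered it through the mouth and released it. The wrist camera then showed it standing on the bin floor, with the pedal still hooked.
- **Unhooking:** I pressed onto the stop again, swung back to a measured 0.00 rad and eased up at about 12 mm/s until the force vanished.
- **Forces:** The highest wrist reading while pressing was about 21 N in total, taken at the end of each move.

**Last checks:** In the top view the lid's height and slope match the start to within 1 mm, and the tread's height and side position match too. The beaker, amber bottle and rack look upright and in place, but I judged that by eye and did not measure them again.

**Checks that failed or disagreed:**
- My first final check was blocked by the arm, so I backed off and repeated it.
- The scene camera's lid slope was not usable because the arm covered part of the lid. It is also biased in the start picture.
- One swing reading over the hooked pedal gave 0.34 rad. I put that down to the fingers distorting my edge fit, since the picture showed the pedal properly hooked.
- The bottle could not be seen once the lid was shut.

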